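Close the centrifuge and start the spin

ROBOT

A 6-joint arm with a two-finger parallel gripper is mounted at the origin on the work surface. World frame = base frame: x ahead of the robot, y to its left, z up, the work surface at z = 0. Lengths are in m, angles in rad, forces in N, time in s.
With the tool pointing down it reaches from about 0.35 to 0.975 m from the base axis. Payload 4.9 kg.
Tool frame: the origin (TCP) lies at the very end of the fingers, on their centre line; the grasp point (between the pads) lies 19 mm behind it (pinch_z is the distance from the TCP to the grasp point, in m); z points along the fingers, y is the line along which they close (so a half turn about z gives the same grasp; the last joint's range is limited). The gripper opens to 85 mm and grips with 20 to 120 N. Pads are 22 mm wide; open, the fingers measure 114 mm over their backs; the gripper's body (76 mm by 85 mm) begins 54 mm behind the grasp point. The pads swing forward as they close: fully open they stand 13 mm farther back than shut.
Start: joints at [1.013, 0.053, 1.613, -0, 1.476, -0.119], TCP at [0.266, 0.566, 0.231] pointing down, gripper open.
Joint ranges: [-3.01, 3.01], [-1.01, 2.22], [0.06, 2.58], [-1.02, 4.17], [0.09, 2.62], [-3.14, 3.14]. Speed limits (rad/s): [2.57, 2.57, 3.14, 3.14, 3.14, 3.14].

INTERFACE

Orientations are given as a unit quaternion [w, x, y, z].
In Python, from plant import * gives the robot as it stands. The module is installed in compiled form; this text tells all that it offers.
- The arm moves only by the tool play_rows, never from a script. Its arguments are lists of equal length, an entry for each row: "linear": the shift along the world's x, y, z in m, a list of three; "turn": the turn about the world's z in degrees. A call has 1 to 8 rows; each row shifts and turns the commanded pose from where the row before left it; what a row does not reach is not made up. A row lasts 1/8 s, in which the tool goes at most 62.5 mm and 10.7 degrees, less where a joint would pass 70% of its speed; a pose out of reach is approached as far as the arm can. A call is refused whole if a number of a shift passes 0.0625 or a number of a turn 10.7, either way. A call with a gripper value outside its range is refused whole. "hand" is the finger opening in m, from 0 to 0.0854, set as the call begins (left out, the last holds). The fingers move at their own pace and stop on an object; the grip force is fixed at half the most. Time passes only in rows, so rows that do not move let the fingers close. It gives the time, the measured TCP pose, the force, the opening and the grip force at its end, in the units of the state.
- state(): the state, without advancing time (a new reading comes with each control period).
- grab_frame(name): name is "scene" or "top" or "wrist"; returns the picture (400x640x3 uint8, red, green, blue); there is no depth.
- camera_info(name): a dict with "camera_matrix" (3x3 intrinsics, pixels), "origin" and "attitude" of the camera in the world; the wrist camera has in their place "mount" (4x4, takes a point from camera to tool coordinates, whose origin is the TCP and whose axes are the flange's). Camera axes: x right, y down, z forward; pixel columns grow to the right and rows downward; lengths in m; the calibration is good to about 2 mm. A picture is of the moment at which its call begins: read the wrist's pose just before it. camera_info takes no time and is no camera call.
- job_done(): hands the job in; it is judged then, once.
Trained networks look in the newest picture that a camera, given by its name, has taken for a name from the list of things; names that differ only in an ending like _2 or _b are one class to them, and where a whole thing is asked for, a point or a joint stands for the part that bears it (a point fixed in the world has none). Each returns a list of dicts, best first, with "p" (0 to 1); they miss things now and then, are a little off and sometimes report something else, mostly with a low value. They report only what shows in the picture. A call takes as long as a camera call.
- trace(camera, thing): "region" (400x640 bool, what is visible of it) and "location" ([column, row] in pixels, amid what is visible of it).
The state is a dict: "time": time; "joint_pos": joint angles; "joint_vel": joint speeds; "joint_efforts": joint torques, N m; "tool_pos": TCP position; "tool_rot": TCP orientation; "contact_force": force on the tool from outside, world axes, zero at the start; "ft_torque": the same for the moment, N m; "gripper_width": opening from 0.0 (shut) to 1.0 (fully open); "grasp_force": force on a finger pad.
Only numpy, scipy, OpenCV 4.12 (cv2) and the standard library are available. Lean on these libraries where they do the work, as an engineer would, in place of code of your own. Each camera call takes 0.05 s, during which the arm holds its last target. There are 200 camera calls.

TASK

The loaded centrifuge is ready to run: with the fingertips, and without gripping it, push its open lid gently all the way shut (no slamming), and then press the green start button fully in and let it come back out. Never press start before the lid is shut, leave the red stop button alone, and do not lift or shift the tube rack, the reagent bottle or the specimen cup.

Things in the scene. Friction and masses are not known exactly. Their poses are not given: they have to be found in the camera images.
- centrifuge: White benchtop centrifuge, fixed: 300 mm deep (x), 260 wide (y), deck 150 high, 168 over the shut lid. Origin: centre of its underside, on the bench; -x is its front, towards the robot give or take the yaw, z up. The front 80 mm is a blue panel sloping 29 degrees, from 105 mm high at x = -150 to 150 mm at x = -70; behind it, under the lid, a round bowl holds six yellow-capped tubes.
- lid (a joint): Angle of the grey lid in rad: 0 fully shut, grows as its front edge rises; 0.5 to 0.9 at the start, stop at 1.35. The hinge lies at the rear, along the machine's y. It is stiff: friction (0.45 N m; lid 0.3 kg) holds the lid wherever it is left, so push it all the way; 1 to 6 N at the front edge move it. Shut, it rests on a rubber gasket that gives 1 to 2 mm under 10 N.
- lid_hinge (a point): Point on the lid's hinge axis at mid width, 145 mm behind the machine's origin and 158 mm above the bench; fixed to the machine, axes as the machine's.
- lid_front (a point): Point on the lid's outer (upper) face, mid width, 20 mm behind its front edge: good to push on. Turns with the lid: x from front edge to hinge, z out of the face; it lies at x = -195, z = +10 mm from the hinge axis. Lid: flat slab 215 mm from hinge to front edge, 250 wide, 16 thick, clear window 120 mm square in the middle. Shut, the face is level, 168 mm above the bench.
- start (a joint): Travel of the green start button in m: 0 out, 0.006 fully pressed (takes 5 N; springs back by itself).
- start_top (a point): Centre of the face of the round green start button, 28 mm across, on the sloping panel, 28 mm right of the machine's middle seen from the robot; z points out of the panel (up and to the front, 29 degrees from vertical), and it is pressed along -z; a push straight down works too.
- stop (a joint): Travel of the red stop button in m: 0 out, 0.006 pressed. Not to be pressed.
- stop_top (a point): Centre of the face of the round red stop button, 28 mm across, 56 mm right of the green one on the same panel (seen from the robot).
- tube_rack: Loose white rack, 144 x 78 mm, full of yellow-capped tubes, 100 mm high over the caps; stands left or right of the machine. Origin: centre of its underside. Leave alone.
- reagent_bottle: Loose amber bottle, 66 mm across, 140 mm high, white cap; stands on the other side. Origin: centre of its underside. Leave alone.
- specimen_cup: Loose white cup with orange screw lid, 64 mm across, 68 mm high; stands close beside the machine, on its left seen from the robot. Origin: centre of its underside. Leave alone.

How it is judged:
By the outcome, as a careful person would: the job done as asked, in the order asked, and still so for the second after the job is handed in, with the robot touching nothing.
It also fails if it takes over 38 s, if anything falls off the work surface, if the arm or the gripper's body presses on something with over 40 N, if the wrist force passes 120 N, or if a joint passes its speed limit or range.

## Working session

There is one attempt and no reset: what is moved stays moved. The work goes in short steps, Python scripts to look and compute and a tool call to move; the robot and the scene stay as the last step left them, time stands still between calls to the robot, and variables do not carry over. Pictures are saved under pics/ and viewed, at most 10 in all, crops included, and the job is handed in when it is done.

Besides the shell and the picture viewer there is one more tool, called by a JSON object that holds its "api" and its "payload", one argument or row to a line. play_rows: Moves the arm, as the interface text tells. Its arguments: {"type":"object","properties":{"linear":{"type":"array","items":{"type":"array","items":{"type":"number"}}},"turn":{"type":"array","items":{"type":"number"}},"hand":{"type":"number"}},"required":["linear","turn"]}

```bash
mkdir -p pics; python3 - <<'E'
from plant import *
import cv2,numpy as np
s=state();print(s['time'],s['tool_pos'],s['tool_rot'],s['gripper_width'])
ims=[]
for c in ['scene','top']:
    im=grab_frame(c);cv2.imwrite(f'pics/{c}0.png',im[:,:,::-1])
    i=camera_info(c);print(c,i)
    for t in ['start_top','stop_top','lid_front','centrifuge','specimen_cup','tube_rack','reagent_bottle']:
        r=trace(c,t);print(t,[(round(d['p'],2),np.round(d['location'],1),int(d['region'].sum())) for d in r[:2]])
E
```

```text
0.0 [0.26516925 0.56526243 0.23006404] [-3.54835162e-04  2.17624967e-01  9.76031909e-01 -9.79611135e-04] 1.0012936321996406
scene {'camera_matrix': array([[397.24866743,   0.        , 318.71409412],
       [  0.        , 397.24866743, 202.8879751 ],
       [  0.        ,   0.        ,   1.        ]]), 'origin': array([ 0.65011712, -0.60078958,  1.12632194]), 'attitude': array([-0.26709773,  0.96129041,  0.06608176, -0.01458599])}
start_top [(0.42, array([273.6, 216.5]), 60)]
stop_top [(0.65, array([265.8, 344.9]), 2169), (0.4, array([339.5, 192. ]), 4819)]
lid_front [(0.89, array([338.1, 191.5]), 4881), (0.6, array([314.9, 213.5]), 10901)]
centrifuge [(0.7, array([316.4, 214.2]), 11211), (0.57, array([266.5, 349.5]), 2158)]
specimen_cup []
tube_rack [(0.67, array([265.4, 344.4]), 1980), (0.27, array([318.6, 214.2]), 10907)]
reagent_bottle [(0.63, array([341.9, 193.8]), 4875)]
top {'camera_matrix': array([[410.3577111 ,   0.        , 325.60224143],
       [  0.        , 410.3577111 , 199.60291972],
       [  0.        ,   0.        ,   1.        ]]), 'origin': array([ 0.50196585, -0.0110965 ,  1.28930451]), 'attitude': array([ 0.03500099, -0.70495186,  0.70811159, -0.01989413])}
start_top []
stop_top [(0.61, array([375.9, 244.3]), 76)]
lid_front [(0.61, array([335.5, 180.2]), 5340), (0.43, array([354.4, 252.3]), 68)]
centrifuge [(0.93, array([341.4, 203.5]), 10201)]
specimen_cup [(0.87, array([281.2, 226.4]), 369)]
tube_rack [(0.92, array([462.1, 235.5]), 1650)]
reagent_bottle [(0.93, array([200.3, 235.7]), 515)]
```

View pics/top0.png

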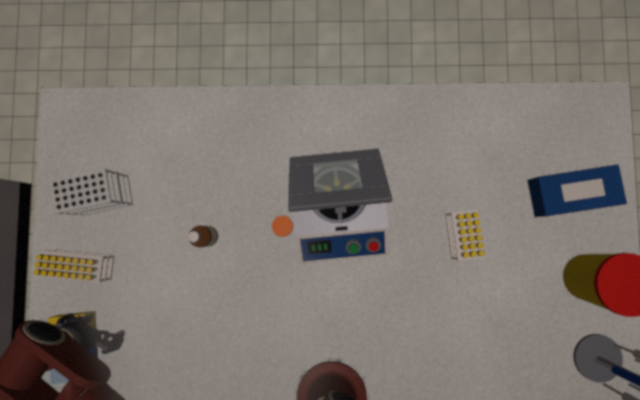

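View pics/scene0.png

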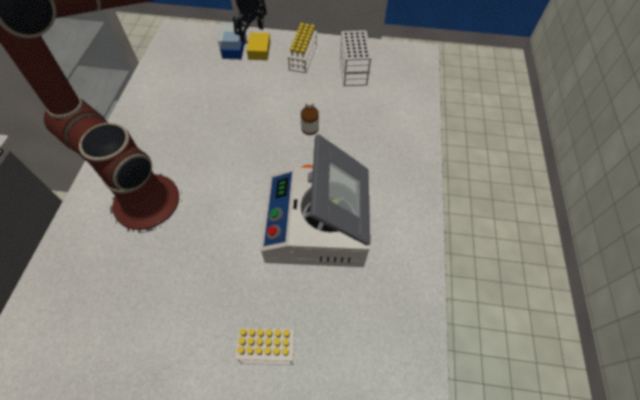

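The top view shows green at about (353,247), red at about (374,245) and the lid quad at (290,157), (378,150), (391,201), (288,209). The cup is at (282,226), the bottle at (200,236) and the rack at (465,235). In the scene view, green is at (277,214) and red at (273,232). Next I fit the machine pose and lid angle from these.

```bash
cat > h.py <<'E'
import numpy as np,cv2
from scipy.spatial.transform import Rotation as R
from scipy.optimize import least_squares
def q(a): return R.from_quat(np.r_[a[1:],a[0]])
def proj(i,P):
    c=q(i['attitude']).inv().apply(np.atleast_2d(P)-i['origin']); K=i['camera_matrix']
    p=c@K.T; return p[:,:2]/p[:,2:]
def ray(i,px,z):
    d=q(i['attitude']).apply(np.linalg.inv(i['camera_matrix'])@[px[0],px[1],1.]); o=i['origin']
    return o+d*(z-o[2])/d[2]
def mach(x,y,yaw,P): return R.from_euler('z',yaw).apply(P)+[x,y,0]
def lidp(th,P): # lid coords rel hinge -> machine
    P=np.atleast_2d(P).astype(float)  # front rises: rotate about +y by th (x=-195 -> z up)
    return R.from_euler('y',th).apply(P)+[.145,0,.158]
def btn(u,yy,h): # u from panel bottom along x
    return np.array([-.15+u,yy,.105+u*45/80])+h*np.array([-np.sin(.5124),0,np.cos(.5124)])
E
python3 - <<'E'
from h import *
from plant import *
obs={}
cen={'top':[(353,247),(374,245)],'scene':[(277,214),(273,232)]}
for c in ['top','scene']:
    im=cv2.imread(f'pics/{c}0.png').astype(int);b,g,r=im[...,0],im[...,1],im[...,2]
    Y,X=np.mgrid[:400,:640]; o=[]
    for k,(cx,cy) in enumerate(cen[c]):
        w=(g-np.maximum(r,b)) if k==0 else (r-np.maximum(g,b))
        w=np.where((abs(X-cx)<11)&(abs(Y-cy)<11)&(w>25),w,0)
        o.append([(w*X).sum()/w.sum(),(w*Y).sum()/w.sum()])
    obs[c]=np.array(o);print(c,obs[c])
I={c:camera_info(c) for c in obs}
lidobs={'top':[[288,209],[391,201],[378,150],[290,157]],'scene':[[317,137],[313,213],[369,242],[367,181]]}
L=[[-.215,.125,.01],[-.215,-.125,.01],[0,-.125,.01],[0,.125,.01]]
def f(v):
    x,y,yaw,th,u=v;e=[]
    for c in obs:
        B=mach(x,y,yaw,np.array([btn(u,-.028,.006),btn(u,-.084,.006)]))
        e.append((proj(I[c],B)-obs[c]).ravel()*3)
        e.append((proj(I[c],mach(x,y,yaw,lidp(th,L)))-lidobs[c]).ravel()*.7)
    return np.concatenate(e)
s=least_squares(f,[.6,-.05,0,.7,.04],loss='soft_l1');v=s.x
print(v,np.round(f(v),1))
x,y,yaw,th,u=v
print('start',mach(x,y,yaw,btn(u,-.028,.006)),'lidfront',mach(x,y,yaw,lidp(th,[-.195,0,.01])),'hinge',mach(x,y,yaw,[.145,0,.158]),'shut',mach(x,y,yaw,lidp(0,[-.195,0,.01])))
print('cup',ray(I['top'],[281.5,226.5],.068),'bottle',ray(I['top'],[198,236],.14),'rack',ray(I['top'],[467,235],.1))
E
```

```text
top [[353.11453931 248.09847844]
 [373.1848912  246.0810182 ]]
scene [[273.86985992 212.66696792]
 [271.87406172 230.2910759 ]]
[ 0.56334668 -0.0247429   0.08475173  0.80028432  0.0422578 ] [-1.   0.2 -1.3  0.9 -0.4  0.1  1.2 -0.9  0.9  0.2 -0.4  1.1  1.1  3.2
  0.6  2.6 -0.2 -3.9 -1.4  0.1 -0.9  1.7 -0.3 -8.9]
start [ 0.45543034 -0.06201182  0.13399943] lidfront [[ 0.57964548 -0.02335823  0.30488809]] hinge [ 0.70782624 -0.01246861  0.158     ] shut [[ 0.51352615 -0.02897542  0.168     ]]
cup [0.51743667 0.14648678 0.068     ] bottle [0.49080727 0.37224543 0.14      ] rack [ 0.49063236 -0.39094955  0.1       ]
```

The fit agrees with the known sizes, with residuals around 1 px on the buttons. Yaw is 0.085 and the lid angle about 0.80. I'll transit with the fingers closed to a point above the lid's front.

{"api": "play_rows", "payload": {
  "linear": [
    [0.028,-0.05,0.019],
    [0.028,-0.05,0.019],
    [0.028,-0.05,0.019],
    [0.028,-0.05,0.019],
    [0.028,-0.05,0.019],
    [0.028,-0.05,0.019],
    [0.028,-0.05,0.019],
    [0.028,-0.05,0.019]
  ],
  "turn": [3.75,3.75,3.75,3.75,3.75,3.75,3.75,3.75],
  "hand": 0
}}

```text
time: 1.8
tool_pos: [0.4901, 0.164, 0.3842]
tool_rot: [0.0, -0.043, 0.999, 0.0]
contact_force: [0.2, 1.1, -0.3]
gripper_width: -0.0
grasp_force: 0.0
```

{"api": "play_rows", "payload": {
  "linear": [
    [0.025,-0.047,0],
    [0.025,-0.047,0],
    [0.025,-0.047,0],
    [0.026,-0.047,0],
    [0,0,-0.015],
    [0,0,-0.015],
    [0,0,0]
  ],
  "turn": [0,0,0,0,0,0,0]
}}

```text
time: 2.68
tool_pos: [0.5894, -0.021, 0.351]
tool_rot: [-0.002, -0.043, 0.999, 0.0]
contact_force: [-0.3, -0.1, 0.4]
gripper_width: 0.0
grasp_force: 0.0
```

```bash
python3 - <<'E'
from h import *
from plant import *
s=state();print(s['time'],s['tool_pos'],s['tool_rot'],s['contact_force'],s['gripper_width'])
for c in ['scene','wrist']:
    cv2.imwrite(f'pics/{c}1.png',grab_frame(c)[:,:,::-1])
a=cv2.imread('pics/scene1.png')[100:300,180:460];b=cv2.imread('pics/wrist1.png')
cv2.imwrite('pics/m1.png',np.hstack([cv2.resize(a,(420,300)),cv2.resize(b,(380,300))]))
p,th=None,None
o=None
for t in np.arange(.8,-.01,-.1): print(round(t,1),np.round(mach(.5633,-.0247,.0848,lidp(t,[-.195,0,.01])+[[.011,0,0]])[0],4))
E
```

```text
2.675 [ 0.58939122 -0.02098834  0.35098063] [-1.79758870e-03 -4.31259259e-02  9.99067911e-01  4.82847724e-04] [-0.34927051 -0.0550944   0.40461334] 0.0001734194692526471
0.8 [ 0.5905 -0.0224  0.3049]
0.7 [ 0.5766 -0.0236  0.2913]
0.6 [ 0.564  -0.0246  0.2764]
0.5 [ 0.553  -0.0256  0.2603]
0.4 [ 0.5437 -0.0264  0.2431]
0.3 [ 0.5361 -0.027   0.2252]
0.2 [ 0.5303 -0.0275  0.2065]
0.1 [ 0.5264 -0.0278  0.1874]
0.0 [ 0.5244 -0.028   0.168 ]
```

View pics/m1.png

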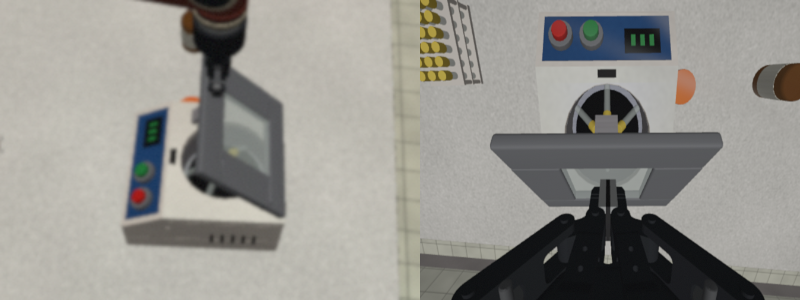

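The montage shows the fingertips over the lid's grey rim just behind its front edge (wrist crop about (608,185)), with the cup and bottle clear. Next I descend to contact.

{"api": "play_rows", "payload": {
  "linear": [
    [0.0005,-0.001,-0.013],
    [0,0,-0.013],
    [0,0,-0.01],
    [0,0,-0.004],
    [0,0,-0.003],
    [0,0,-0.002]
  ],
  "turn": [0,0,0,0,0,0]
}}

```text
time: 3.52
tool_pos: [0.5912, -0.0233, 0.3085]
tool_rot: [0.0, -0.042, 0.999, -0.0]
contact_force: [-0.1, 1.3, 0.6]
gripper_width: 0.005
grasp_force: 0.0
```

{"api": "play_rows", "payload": {
  "linear": [
    [-0.0035,-0.0003,-0.0034],
    [-0.0035,-0.0003,-0.0034],
    [-0.0035,-0.0003,-0.0034],
    [-0.0035,-0.0003,-0.0034],
    [-0.0031,-0.0003,-0.0037],
    [-0.0031,-0.0003,-0.0037],
    [-0.0031,-0.0003,-0.0037],
    [-0.0031,-0.0003,-0.0037]
  ],
  "turn": [0,0,0,0,0,0,0,0]
}}

```text
time: 4.53
tool_pos: [0.5644, -0.0256, 0.2796]
tool_rot: [-0.0, -0.042, 0.999, 0.0]
contact_force: [0.3, -0.1, 1.0]
gripper_width: -0.001
grasp_force: 0.5
```

{"api": "play_rows", "payload": {
  "linear": [
    [-0.0028,-0.0003,-0.0042],
    [-0.0028,-0.0003,-0.0042],
    [-0.0028,-0.0003,-0.0042],
    [-0.0028,-0.0003,-0.0042],
    [-0.0024,-0.0002,-0.0043],
    [-0.0024,-0.0002,-0.0043],
    [-0.0024,-0.0002,-0.0043],
    [-0.0024,-0.0002,-0.0043]
  ],
  "turn": [0,0,0,0,0,0,0,0]
}}

```text
time: 5.52
tool_pos: [0.5438, -0.0276, 0.2456]
tool_rot: [0.0, -0.042, 0.999, -0.0]
contact_force: [1.0, 0.1, 0.1]
gripper_width: 0.0
grasp_force: 0.4
```

```bash
python3 - <<'E'
from plant import *
import cv2,numpy as np
for c in ['scene','wrist']:
    cv2.imwrite(f'pics/{c}2.png',grab_frame(c)[:,:,::-1])
a=cv2.imread('pics/scene2.png')[100:300,180:460];b=cv2.imread('pics/wrist2.png')
cv2.imwrite('pics/m2.png',np.hstack([cv2.resize(a,(420,300)),cv2.resize(b,(380,300))]))
E
```

```text
(no output)
```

View pics/m2.png

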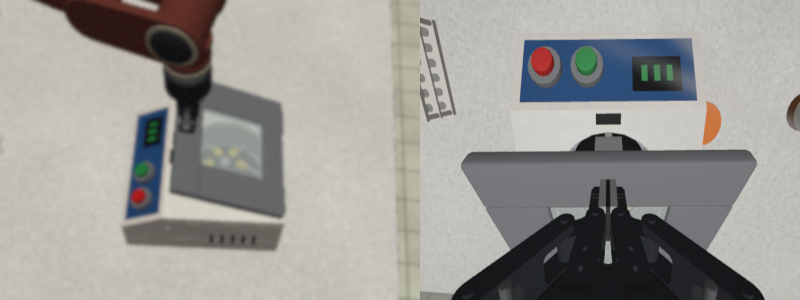

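The lid now stands at about 0.4 rad, with the fingers on its rim near (608,190), and it follows the push. I'll continue along the arc.

{"api": "play_rows", "payload": {
  "linear": [
    [-0.0019,-0.0002,-0.0046],
    [-0.0019,-0.0002,-0.0046],
    [-0.0019,-0.0002,-0.0046],
    [-0.0019,-0.0002,-0.0046],
    [-0.0015,-0.0001,-0.0047],
    [-0.0015,-0.0001,-0.0047],
    [-0.0015,-0.0001,-0.0047],
    [-0.0015,-0.0001,-0.0047]
  ],
  "turn": [0,0,0,0,0,0,0,0]
}}

```text
time: 6.62
tool_pos: [0.5302, -0.0289, 0.2084]
tool_rot: [0.0, -0.042, 0.999, -0.0]
contact_force: [0.8, -1.1, 1.0]
gripper_width: -0.002
grasp_force: 0.3
```

{"api": "play_rows", "payload": {
  "linear": [
    [-0.001,-0.0001,-0.0045],
    [-0.001,-0.0001,-0.0045],
    [-0.001,-0.0001,-0.0045],
    [-0.001,-0.0001,-0.004],
    [-0.0005,0,-0.0035],
    [-0.0005,0,-0.003],
    [-0.0005,0,-0.003],
    [-0.0005,0,-0.003]
  ],
  "turn": [0,0,0,0,0,0,0,0]
}}

```text
time: 7.62
tool_pos: [0.5243, -0.0292, 0.1786]
tool_rot: [0.0, -0.042, 0.999, 0.0]
contact_force: [0.2, 0.4, 0.6]
gripper_width: -0.0
grasp_force: 0.3
```

{"api": "play_rows", "payload": {
  "linear": [
    [0,0,-0.0025],
    [0,0,-0.002],
    [0,0,-0.002],
    [0,0,-0.0015],
    [0,0,-0.0015],
    [0,0,-0.001],
    [0,0,0]
  ],
  "turn": [0,0,0,0,0,0,0]
}}

```text
time: 8.5
tool_pos: [0.5243, -0.0292, 0.1681]
tool_rot: [0.0, -0.042, 0.999, 0.0]
contact_force: [0.1, 0.5, 0.3]
gripper_width: -0.003
grasp_force: 0.0
```

{"api": "play_rows", "payload": {
  "linear": [
    [0,0,-0.0005],
    [0,0,-0.0005],
    [0,0,0]
  ],
  "turn": [0,0,0]
}}

```text
time: 8.88
tool_pos: [0.5243, -0.0292, 0.168]
tool_rot: [0.0, -0.042, 0.999, -0.0]
contact_force: [-3.0, 0.7, 4.7]
gripper_width: -0.0
grasp_force: 2.6
```

{"api": "play_rows", "payload": {
  "linear": [
    [0,0,-0.0005],
    [0,0,-0.0005],
    [0,0,0]
  ],
  "turn": [0,0,0]
}}

```text
time: 9.25
tool_pos: [0.5244, -0.0292, 0.168]
tool_rot: [0.0, -0.042, 0.999, -0.0]
contact_force: [-5.7, 0.3, 9.4]
gripper_width: 0.002
grasp_force: 4.6
```

The lid is on the gasket: the force is rising and z holds at 0.168, the height of the shut face. One small extra press, then I lift and check.

{"api": "play_rows", "payload": {
  "linear": [
    [0,0,-0.0005],
    [0,0,0],
    [0,0,0.003],
    [0,0,0.015],
    [0,0,0.03],
    [-0.03,-0.01,0.02],
    [-0.03,-0.01,0],
    [0,0,0]
  ],
  "turn": [0,0,0,0,0,0,0,0]
}}

```text
time: 10.25
tool_pos: [0.4636, -0.0496, 0.2346]
tool_rot: [0.001, -0.042, 0.999, -0.0]
contact_force: [0.1, 0.1, 0.5]
gripper_width: -0.002
grasp_force: 0.0
```

```bash
python3 - <<'E'
from h import *
from plant import *
s=state();print(s['time'],s['tool_pos'],s['tool_rot'])
for c in ['top','wrist']: cv2.imwrite(f'pics/{c}3.png',grab_frame(c)[:,:,::-1])
i=camera_info('wrist');M=i['mount'];K=i['camera_matrix']
im=cv2.imread('pics/wrist3.png').astype(int);b,g,r=im[...,0],im[...,1],im[...,2]
Rt=q(s['tool_rot']);res={}
for n,w in [('g',g-np.maximum(r,b)>40),('r',r-np.maximum(g,b)>60)]:
    k,l,st,ce=cv2.connectedComponentsWithStats(w.astype(np.uint8))
    for j in np.argsort(-st[1:,4])[:3]+1:
        d=Rt.apply(M[:3,:3]@np.linalg.inv(K)@np.r_[ce[j],1]);o=s['tool_pos']+Rt.apply(M[:3,3])
        print(n,st[j,4],ce[j],o+d*(.134-o[2])/d[2])
def wp(P):
    t=Rt.inv().apply(np.atleast_2d(P)-s['tool_pos']);c=(t-M[:3,3])@M[:3,:3];p=c@K.T;return p[:,:2]/p[:,2:]
print('lid front corners pred (shut)',wp(mach(.5633,-.0247,.0848,lidp(0,[[-.215,.125,.01],[-.215,-.125,.01]]))))
a=cv2.imread('pics/top3.png')[120:290,200:440]
cv2.imwrite('pics/m3.png',np.hstack([cv2.resize(a,(400,300)),cv2.resize(im.astype(np.uint8),(400,300))]))
E
```

```text
10.25 [ 0.46358589 -0.04963017  0.23456752] [ 9.08279649e-04 -4.17350798e-02  9.99128254e-01 -3.00695501e-04]
g 830 [300.09518072 186.25783133] [ 0.4571319  -0.06449353  0.134     ]
g 190 [432.21578947 195.99473684] [0.45638622 0.04799968 0.134     ]
g 184 [412.10326087 196.5326087 ] [0.45828154 0.03105003 0.134     ]
r 931 [230.7518797  187.14500537] [ 0.46275899 -0.12264057  0.134     ]
r 761 [499.31931669 232.45466491] [0.48487032 0.11391536 0.134     ]
lid front corners pred (shut) [[500.01738786 246.73247492]
 [176.87604118 247.19272883]]
```

View pics/m3.png

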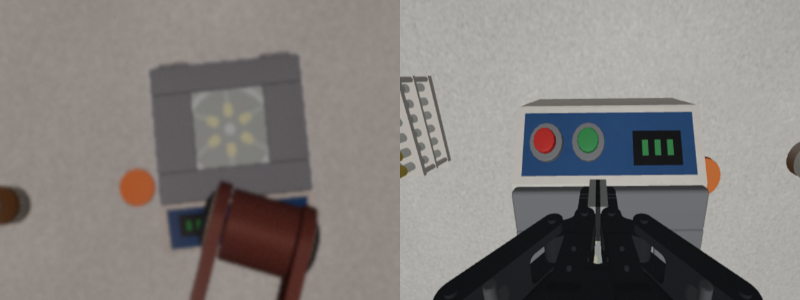

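The lid is shut: its front edge sits at wrist row about 250, against 247 predicted for the shut lid. Green is at about (300,186) in the wrist image, which puts it at about (0.456, -0.063). I'll bring the fingertip over it, slightly to the front so the rear edge of the tip lands near the button's centre.

{"api": "play_rows", "payload": {
  "linear": [
    [-0.0145,-0.0135,0],
    [0,0,-0.025],
    [0,0,-0.025],
    [0,0,-0.02],
    [0,0,-0.01],
    [0,0,-0.003],
    [0,0,0]
  ],
  "turn": [0,0,0,0,0,0,0]
}}

```text
time: 11.22
tool_pos: [0.45, -0.0629, 0.1512]
tool_rot: [0.0, -0.042, 0.999, -0.0]
contact_force: [0.6, 0.2, 1.0]
gripper_width: -0.004
grasp_force: 0.0
```

{"api": "play_rows", "payload": {
  "linear": [
    [0,0,-0.002],
    [0,0,-0.002],
    [0,0,-0.002],
    [0,0,-0.002],
    [0,0,0]
  ],
  "turn": [0,0,0,0,0]
}}

```text
time: 11.85
tool_pos: [0.4504, -0.0629, 0.1435]
tool_rot: [0.001, -0.042, 0.999, -0.0]
contact_force: [-0.0, 1.0, 5.5]
gripper_width: -0.004
grasp_force: 2.4
```

{"api": "play_rows", "payload": {
  "linear": [
    [0,0,-0.0015],
    [0,0,-0.0015],
    [0,0,0]
  ],
  "turn": [0,0,0]
}}

```text
time: 12.22
tool_pos: [0.4508, -0.063, 0.143]
tool_rot: [0.001, -0.043, 0.999, -0.0]
contact_force: [-6.1, 1.5, 15.9]
gripper_width: -0.001
grasp_force: 8.6
```

{"api": "play_rows", "payload": {
  "linear": [
    [0,0,-0.0015],
    [0,0,-0.0015],
    [0,0,0]
  ],
  "turn": [0,0,0]
}}

```text
time: 12.6
tool_pos: [0.451, -0.0631, 0.1426]
tool_rot: [0.001, -0.043, 0.999, -0.0]
contact_force: [-12.2, 3.8, 29.1]
gripper_width: -0.002
grasp_force: 15.7
```

There is a hard stop at z≈0.143. I'll back off slowly and read the force, to tell the button's spring from the collar.

{"api": "play_rows", "payload": {
  "linear": [
    [0,0,0.003],
    [0,0,0.0035],
    [0,0,0]
  ],
  "turn": [0,0,0]
}}

```text
time: 12.98
tool_pos: [0.4502, -0.0629, 0.1439]
tool_rot: [0.001, -0.042, 0.999, -0.0]
contact_force: [-0.3, -0.0, 5.5]
gripper_width: 0.0
grasp_force: 2.2
```

{"api": "play_rows", "payload": {
  "linear": [
    [0,0,0.001],
    [0,0,0.001],
    [0,0,0]
  ],
  "turn": [0,0,0]
}}

```text
time: 13.35
tool_pos: [0.4496, -0.0629, 0.145]
tool_rot: [-0.0, -0.042, 0.999, -0.0]
contact_force: [-0.9, -1.3, 4.2]
gripper_width: 0.0
grasp_force: 1.9
```

{"api": "play_rows", "payload": {
  "linear": [
    [0,0,0.001],
    [0,0,0.001],
    [0,0,0]
  ],
  "turn": [0,0,0]
}}

```text
time: 13.72
tool_pos: [0.4491, -0.0627, 0.1466]
tool_rot: [-0.001, -0.042, 0.999, 0.0]
contact_force: [-1.5, -2.3, 2.5]
gripper_width: 0.0
grasp_force: 1.4
```

{"api": "play_rows", "payload": {
  "linear": [
    [0,0,0.001],
    [0,0,0.001],
    [0,0,0]
  ],
  "turn": [0,0,0]
}}

```text
time: 14.1
tool_pos: [0.4496, -0.0623, 0.149]
tool_rot: [-0.0, -0.042, 0.999, 0.0]
contact_force: [-0.1, 0.2, 0.6]
gripper_width: 0.001
grasp_force: 0.9
```

The force falls linearly from 5.5 N to about 0 over roughly 6 mm, so the button was pressed fully and has come back out. I'll withdraw and check.

{"api": "play_rows", "payload": {
  "linear": [
    [0,0,0.01],
    [0,0,0.03],
    [-0.01,0,0.05],
    [-0.03,0.03,0.05],
    [-0.02,0.05,0.03],
    [0,0.06,0.02],
    [0,0.06,0],
    [0,0,0]
  ],
  "turn": [0,0,0,0,0,0,0,0]
}}

```text
time: 15.1
tool_pos: [0.3906, 0.139, 0.3379]
tool_rot: [0.001, -0.047, 0.999, 0.001]
contact_force: [0.4, 0.9, -0.1]
gripper_width: 0.002
grasp_force: 0.0
```

```bash
python3 - <<'E'
from plant import *
import cv2,numpy as np
s=state();print(s['time'],s['tool_pos'],s['contact_force'])
for c in ['top','scene']: cv2.imwrite(f'pics/{c}4.png',grab_frame(c)[:,:,::-1])
a=cv2.imread('pics/top4.png')[120:290,180:500];b=cv2.imread('pics/scene4.png')[90:380,200:480]
cv2.imwrite('pics/m4.png',np.hstack([cv2.resize(a,(450,300)),cv2.resize(b,(350,300))]))
E
```

```text
15.1 [0.39063159 0.13895854 0.337924  ] [ 0.41081644  0.90018637 -0.09550671]
```

View pics/m4.png

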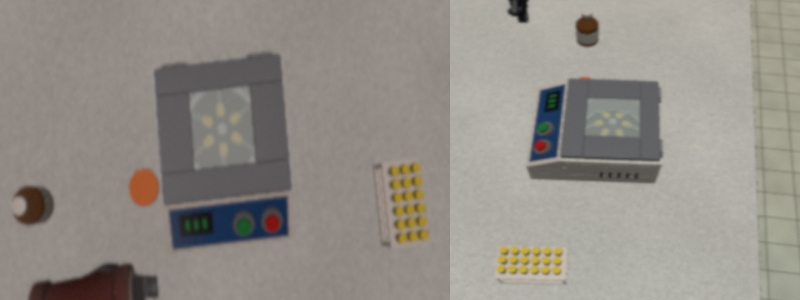

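The lid lies flat and shut, both buttons are out, and the cup, bottle and rack look undisturbed. I'm handing the job in.

```bash
python3 -c "
from plant import *
print(job_done())"
```

```text
the job is handed in; nothing more can be done
None
```

The lid was pushed gently shut, then the green start button was pressed fully in and came back out, with the red button, rack, bottle and cup left alone; the job was handed in at about 15 s of the 38 s allowed, and no verdict came back.

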